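# Pop the temperature logger out of its reader dock and trap it with the other finger

## Task

Press the eject key of the reader dock with one finger, while the other finger stands a little in front of the white logger module, so that it stops the module when the spring pops it out and it does not slide away out of the dock. Finish holding it like that: the module popped clearly out of its rest place (about 15 to 20 mm) but still level on the dock, pressing against your finger, with the key still held down. Do not grasp or lift anything, and leave the tin, the portion cup and the star knob alone.

Things in the scene. Friction and masses are not known exactly. Their poses are not given: they have to be found in the camera images.
- dock: Grey reader dock, fixed, base 90 x 60 x 10 mm. Origin on the table under the middle of the resting module; x axis from the open mouth to the back, z up; the module pops out along -x (towards the robot at yaw 0). Base: x -36..54, y -30..30 mm. Side walls y +-18..24, x -15..19, up to z 30. Back wall between module and key: x 18.5..22.5, up to z 40.
- mouth_edge (a point): Middle of the front edge of the dock's floor, at x = -36, z = 10 mm of the dock frame. The module slides on this floor and tips over this edge once it is 36 mm out.
- catch (a point): Where the steel catch stands out of the floor, x -19.5..-15.5, y -4..4, z 10..15 mm of the dock frame. It holds the module's front edge and sinks with the key. A groove under the module lets it pass over the catch even if the key rises again.
- logger: White module, loose, about 50 g, 30 (x) x 34 (y) x 26 (z) mm. Origin: centre of its underside; axes as the dock's. At rest at x = 0, z = 10 mm of the dock frame, front face at x = -15, top at z = 36 mm. When the catch sinks, a spring pusher (3.5 N, falling to 2.5 N over 40 mm) drives it out along -x at up to 0.4 m/s, in about 0.1 s; only a finger can stop it.
- logger_front (a point): Centre of the module's front face, the face a finger stops: 13 mm above its underside, so 23 mm above the table.
- eject_key (a joint): Travel of the eject key straight down, m: 0 up, 0.008 fully down. The catch lets go at about 5 to 6 mm. Spring 1.2 N at the start to 4.4 N fully down, plus up to 3 N of friction of the catch.
- key_top (a point): Centre of the top of the eject key, a black ribbed key 26 (x) x 36 (y) mm, at x = 37 mm (spans x 24..50) of the dock frame; top 26 mm above the table when up and 18 mm when fully down. Low frame beside it up to z 15 mm.
- tin: Small blue-lidded hinged tin, loose, 74 x 100 x 25 mm; origin at the centre of its underside. Leave alone.
- cup: Clear portion cup, loose, 62 mm across, 34 mm high; origin at the centre of its underside. Leave alone.
- star_knob: Black star knob with threaded stud upwards, loose, 43 mm across, 38 mm high; origin at the centre of its underside. Leave alone.
Things that resemble listed ones, but are neither listed nor needed, are in the scene too. Leave any yellow look-alike of the logger alone.

How it is judged:
By the outcome, as a careful person would: the job done as asked, in the order asked, and still so for the second after the job is handed in, while the arm keeps its last pose, push and grip.
It also fails if it takes over 29 s, if anything falls off the work surface, if the arm or the gripper's body presses on something with over 40 N, if the wrist force passes 120 N, or if a joint passes its speed limit or range.

## Robot

A 6-joint arm with a two-finger parallel gripper is mounted at the origin on a cart in front of the work surface, level with it; the furniture and walls round the work are solid. World frame = base frame: x ahead of the robot, y to its left, z up, the work surface at z = 0. Lengths are in m, angles in rad, forces in N, time in s.
With the tool pointing down it reaches from about 0.35 to 0.725 m from the base axis. Payload 4.3 kg.
Tool frame: the origin (TCP) lies midway between the tips of the shut fingers; the grasp point (between the pads) lies 19 mm behind it; z points along the fingers, y is the line along which they close (so a half turn about z gives the same grasp; the last joint's range is limited). The gripper opens to 85 mm and grips with 20 to 120 N. Pads are 22 mm wide; open, the fingers measure 114 mm over their backs; the gripper's body (76 mm by 85 mm) begins 54 mm behind the grasp point. The pads swing forward as they close: fully open they stand 13 mm farther back than shut.
Start: joints at [1.016, 0.377, 0.081, 1.274, 0, 1.46], TCP at [0.247, 0.519, 0.193] pointing down, gripper open.
Joint ranges: [-2.72, 2.72], [-0.84, 1.66], [-1.02, 1.22], [-1.77, 2.12], [-1.37, 1.28], [-3.14, 3.14]. Speed limits (rad/s): [2.57, 2.57, 3.14, 3.14, 3.14, 3.14].

## Interface

Orientations are given as a unit quaternion [x, y, z, w].
In Python, from plant import * gives the robot as it stands. Calls block until the motion is done:
- move_pose(position, orientation): joint-space move of the TCP to a pose.
- movel(position, ori=None, rate=0.15, f_stop=None): straight line of the TCP; ori=None keeps the orientation; rate is the mean speed in m/s. With f_stop (N) it stops when the force on the tool has changed by that much, and returns True; else False.
- move_j(angles): joint-space move.
- move_gripper(opening): finger opening in m; the grip force is fixed at half the most; returns when the fingers have stopped.
- hold(seconds).
- ik(position, orientation): joint angles nearest the present ones, or None.
- read_state(): the state.
- camera(name): name is "side" or "top" or "wrist"; returns a dict with "frame" (480x640x3 uint8, red, green, blue), "mtx" (3x3 intrinsics, pixels), "R" (3x3) and "t" (3): a world point X has camera coordinates R X + t; the wrist camera has in their place "hand_eye" (4x4, takes a point from camera to tool coordinates, whose origin is the TCP and whose axes are the flange's). Camera axes: x right, y down, z forward; pixel columns grow to the right and rows downward; lengths in m; the calibration is good to about 2 mm. The wrist camera is an equidistant fisheye: a pixel r from the principal point sees the ray r / f radians off the axis. A picture is of the moment at which its call begins: read the wrist's pose just before it. There is no depth.
A pose or a line that the arm cannot do raises MotionError and nothing moves.
- job_done(): hands the job in; it is judged then, once.
The state is a dict: "clock": time; "joints": joint angles; "qd": joint speeds; "joint_efforts": joint torques, N m; "position": TCP position; "tool_rot": TCP orientation; "ft_force": force on the tool from outside, world axes, zero at the start; "ft_torque": the same for the moment, N m; "width": finger opening in m; "finger_force": force on a finger pad.
Only numpy, scipy, OpenCV 4.12 (cv2) and the standard library are available. Lean on these libraries where they do the work, as an engineer would, in place of code of your own. Each camera call takes 0.05 s, during which the arm holds its last target. There are 200 camera calls.

## Working session

There is one attempt and no reset: what is moved stays moved. The work goes in short steps, each a Python script; the robot and the scene stay as the last script left them, time stands still between calls to the robot, and variables do not carry over. Pictures are saved under pics/ and viewed, at most 12 in all, crops included, and the job is handed in when it is done.

```bash
mkdir -p pics; ls
python3 - <<'E'
from plant import *
import cv2,numpy as np
for n in ("top","side"):
    c=camera(n); cv2.imwrite(f"pics/{n}0.png",c["frame"][:,:,::-1]); np.savez(f"pics/{n}0.npz",**c)
    print(n,c["mtx"],c["R"],c["t"])
s=read_state();print(s["clock"],s["position"],s["tool_rot"],s["width"])
E
```

```text
pics
top [[564.84743514   0.         323.22926795]
 [  0.         564.84743514 246.5171629 ]
 [  0.           0.           1.        ]] [[ 0.01125522 -0.99959595  0.02610088]
 [-0.98541757 -0.01552    -0.16944421]
 [ 0.16978083 -0.02381313 -0.9851941 ]] [0.18890996 0.56177496 0.8477721 ]
side [[504.80895303   0.         315.92764992]
 [  0.         504.80895303 242.68335907]
 [  0.           0.           1.        ]] [[ 0.83966806  0.54304023 -0.00805365]
 [ 0.45185755 -0.70675138 -0.54435947]
 [-0.30130102  0.45344216 -0.83881339]] [-0.58339977 -0.06430589  1.09062588]
0.1 [0.247067   0.51850007 0.19193836] [ 2.20560064e-01  9.75372960e-01 -8.68279995e-04 -3.03704807e-04] 0.08532255011459065
```

View pics/top0.png

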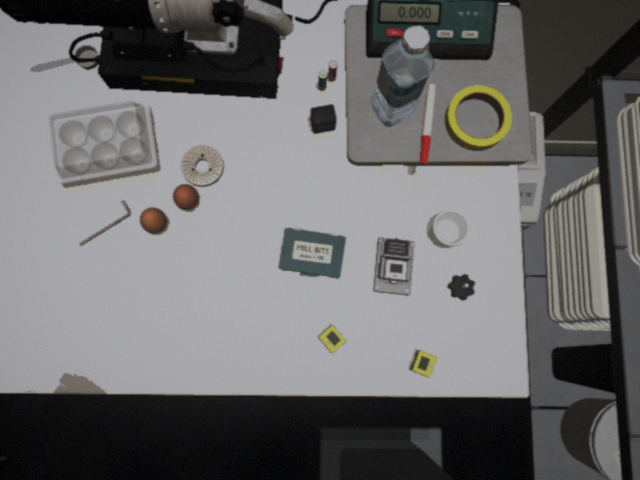

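View pics/side0.png

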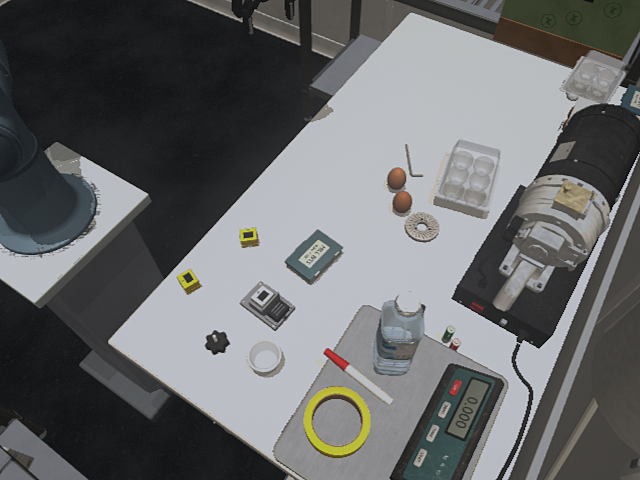

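Dock at top (394,266), side (268,304), with the white module at its robot-side end and the black key at the far end. The yellow look-alikes are at top (332,338) and (424,362). The white one sits in the grey dock, so it is the one meant. I'll enlarge it.

Run:
```python
import cv2
a=cv2.imread("pics/top0.png")[225:305,360:430]; b=cv2.imread("pics/side0.png")[270:340,230:305]
a=cv2.resize(a,None,fx=7,fy=7,interpolation=cv2.INTER_CUBIC);b=cv2.resize(b,None,fx=7,fy=7,interpolation=cv2.INTER_CUBIC)
cv2.imwrite("pics/ca.png",a);cv2.imwrite("pics/cb.png",b)
```

```text
(no output)
```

View pics/ca.png

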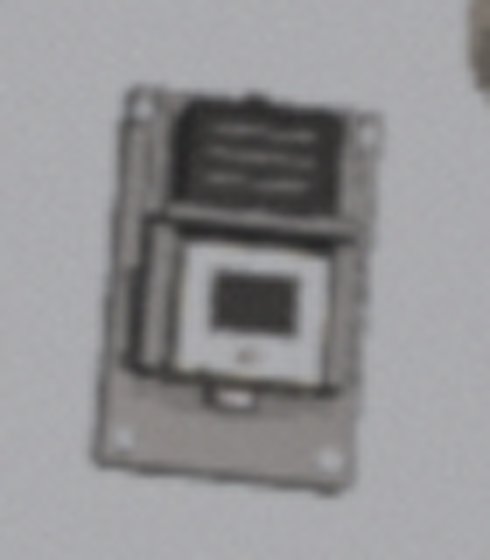

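View pics/cb.png

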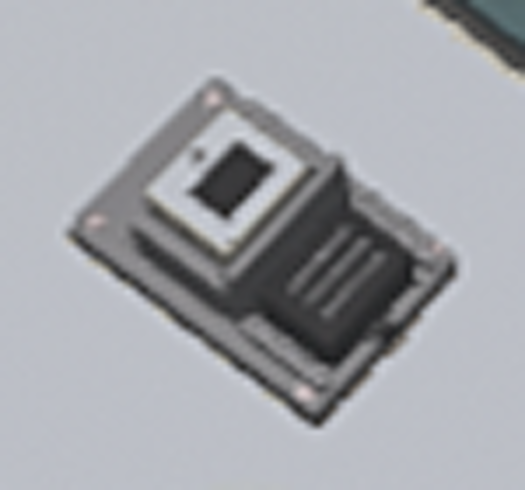

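Both crops confirm it: the white module stands behind the catch, between the walls, with the black ribbed key behind it. Next I'll fit the dock pose from the corners I read.

```bash
cat > h.py <<'E'
import numpy as np
from scipy.spatial.transform import Rotation as Ro
from scipy.optimize import least_squares
P=np.array([[-36,30,10],[-36,-30,10],[54,-30,10],[54,30,10],[-15,17,36],[-15,-17,36],[15,17,36],[15,-17,36]])/1e3
U={"top":(np.array([[98,460],[350,490],[382,118],[132,90],[182,372],[328,385],[186,238],[332,248]]),(360,225)),
   "side":(np.array([[215,80],[72,230],[318,418],[455,262],[232,108],[148,188],[310,170],[228,250]]),(230,270))}
def proj(c,X):
    q=(X@c["R"].T+c["t"])@c["mtx"].T; return q[:,:2]/q[:,2:]
def res(p,names=("top","side")):
    X=P@Ro.from_euler("z",p[2]).as_matrix().T+[p[0],p[1],0]; r=[]
    for n in names:
        u,o=U[n]; r.append((proj(np.load(f"pics/{n}0.npz"),X)-((u+.5)/7-.5+o)).ravel())
    return np.concatenate(r)
E
python3 - <<'E'
from h import *
from plant import *
for n in (("top",),("side",),("top","side")):
    s=least_squares(res,[.5,.1,0],args=(n,));print(n,s.x,np.sqrt(np.mean(s.fun**2)))
print(s.fun.reshape(-1,2).round(1).tolist())
p=s.x; 
for k in (1,-1):
    # tool z down, tool y along k*dock x
    c,sn=np.cos(p[2]),np.sin(p[2]); y=k*np.array([c,sn,0]); z=np.array([0,0,-1.]); R=np.c_[np.cross(y,z),y,z]
    q=Ro.from_matrix(R).as_quat()
    for h in (.13,.02): print(k,q,ik([p[0],p[1],h],q))
E
```

```text
('top',) [ 0.52631491  0.0796983  -0.09110016] 0.48975801428854976
('side',) [ 0.52564122  0.07896633 -0.10614422] 0.5987619554085076
('top', 'side') [ 0.52602631  0.0793826  -0.09734829] 0.5996563687009313
[[0.1, 0.7], [0.7, 0.5], [0.6, -0.4], [0.3, -0.4], [-0.7, -0.4], [-0.3, 0.1], [0.4, 0.2], [0.7, 1.1], [0.2, -0.7], [-0.5, -0.3], [0.1, 0.2], [1.4, -0.8], [0.1, -0.5], [-0.2, 0.8], [0.9, -0.6], [0.5, 1.0]]
1 [0.74067355 0.67186509 0.         0.        ] [ 0.03050827  0.31705279 -0.17057135  1.08317219  0.          1.69865288]
1 [0.74067355 0.67186509 0.         0.        ] [ 0.03050827  0.40980209 -0.34258142  0.81841282  0.          1.69865288]
-1 [-0.67186509  0.74067355  0.          0.        ] [ 0.03050827  0.31705279 -0.17057135  1.08317219  0.         -1.44293977]
-1 [-0.67186509  0.74067355  0.          0.        ] [ 0.03050827  0.40980209 -0.34258142  0.81841282  0.         -1.44293977]
```

```bash
cat >> h.py <<'E'
D=np.array([0.52603,0.07938]); YAW=-0.0973
def dock(x,y,z):
    c,s=np.cos(YAW),np.sin(YAW); return [D[0]+c*x-s*y,D[1]+s*x+c*y,z]
def quat():
    y=np.array([np.cos(YAW),np.sin(YAW),0]); z=np.array([0,0,-1.]); return Ro.from_matrix(np.c_[np.cross(y,z),y,z]).as_quat()
E
python3 - <<'E'
from h import *; from plant import *; import cv2
move_gripper(.062)
move_pose(dock(-.001,0,.11),quat())
movel(dock(-.001,0,.055),rate=.08)
s=read_state();print(s["clock"],s["position"],dock(-.001,0,.055),s["width"],s["ft_force"])
c=camera("wrist");s2=camera("side")
np.savez("pics/w1.npz",**c)
cv2.imwrite("pics/w1.png",c["frame"][:,:,::-1])
cv2.imwrite("pics/s1.png",cv2.resize(s2["frame"][220:360,190:350,::-1],None,fx=5,fy=5/1.2,interpolation=cv2.INTER_CUBIC))
print(c["mtx"],c["hand_eye"])
E
```

```text
3.2083 [0.52545633 0.07954691 0.05539468] [np.float64(0.5250347299116125), np.float64(0.07947714654477211), 0.055] 0.061856716036115 [-0.00047844  0.0959837  -0.45283923]
[[371.64829954   0.         318.31030064]
 [  0.         371.64829954 235.82631265]
 [  0.           0.           1.        ]] [[-7.31769815e-04 -9.50455997e-01 -3.10858266e-01  8.04158953e-02]
 [ 9.99999670e-01 -8.04922779e-04  1.07039486e-04 -6.18326653e-04]
 [-3.51953221e-04 -3.10858085e-01  9.50456273e-01 -1.80444259e-01]
 [ 0.00000000e+00  0.00000000e+00  0.00000000e+00  1.00000000e+00]]
```

View pics/w1.png

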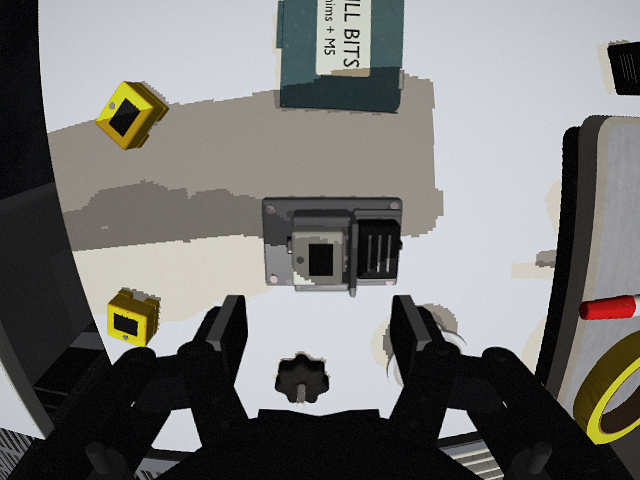

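View pics/s1.png

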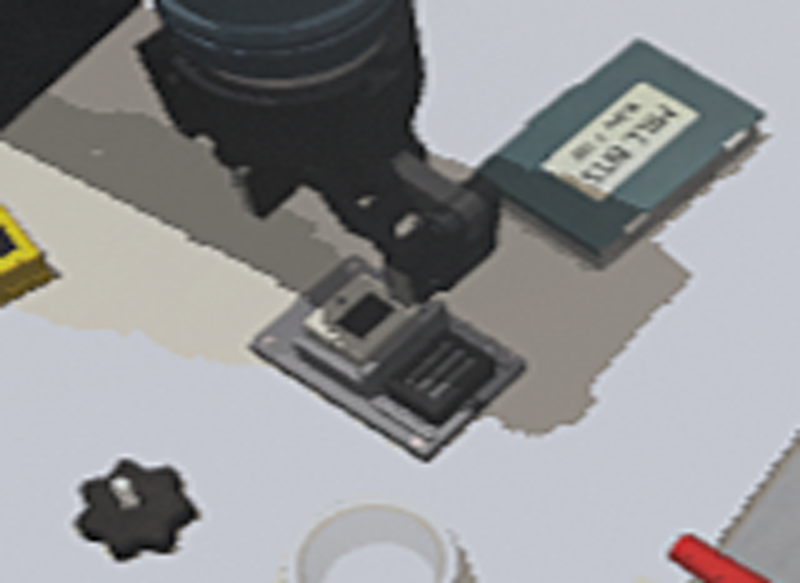

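The side view shows the fingers above the dock. The wrist view shows dock corners at (263,198), (403,198) and (267,290), and the module top at about x 302–342. To check the fit, I'll project it into the wrist picture.

Run:
```python
from h import *; from plant import *; import cv2
s=read_state(); c=np.load("pics/w1.npz")
Rt=Ro.from_quat(s["tool_rot"]).as_matrix(); H=c["hand_eye"]
def wp(X):
    T=(np.array(X)-s["position"])@Rt; C=(T-H[:3,3])@H[:3,:3]
    r=np.hypot(C[:,0],C[:,1]); th=np.arctan2(r,C[:,2]); return C[:,:2]/r[:,None]*th[:,None]*c["mtx"][0,0]+c["mtx"][:2,2]
X=[dock(*p) for p in P]; X2=[dock(*(np.array(p)/1e3)) for p in ([24,18,26],[50,18,26],[24,-18,26],[50,-18,26])]
v=wp(X+X2); print(v.round(1).tolist())
for p in ([-.04,0],[.04,0]):pass
a=c["frame"][185:305,250:420,::-1]
a=cv2.resize(a,None,fx=4.7,fy=4.7,interpolation=cv2.INTER_CUBIC)
for q in v: cv2.circle(a,tuple(int(t) for t in ((q+.5-[250,185])*4.7)),3,(0,0,255),-1)
cv2.imwrite("pics/w1c.png",a)
```

```text
[[262.2, 200.4], [266.6, 287.0], [398.3, 286.4], [404.7, 200.6], [293.3, 232.6], [294.7, 286.8], [346.3, 232.5], [344.9, 286.7], [360.2, 225.8], [403.0, 225.9], [358.1, 281.1], [398.7, 280.5]]
```

View pics/w1c.png

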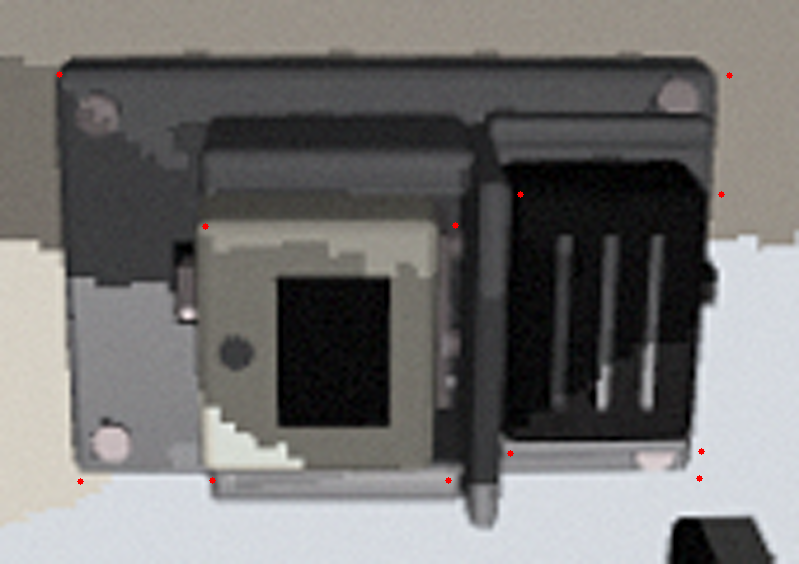

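The fit holds to about 1 mm; the dock sits about 0.8 mm closer to the robot than fitted. I'll correct for that and press.

Run:
```python
from h import *; from plant import *; import cv2
x=-.001-.0008-.0006
movel(dock(x,0,.040),rate=.06)
print(read_state()["position"])
for i in range(3):
    r=movel(dock(x,0,.004),rate=.03,f_stop=13)
    s=read_state();print(r,s["clock"],s["position"],s["width"],s["ft_force"],s["finger_force"])
    if -s["ft_force"][2]<-8 or s["ft_force"][2]>8 or not r: break
hold(.3);s=read_state();print(s["position"],s["width"],s["ft_force"],s["finger_force"])
c=camera("wrist");t=camera("top");s2=camera("side")
np.savez("pics/w2.npz",**c)
a=cv2.resize(c["frame"][150:350,180:450,::-1],(800,592),interpolation=cv2.INTER_CUBIC)
b=cv2.resize(s2["frame"][270:340,230:305,::-1],(400,373),interpolation=cv2.INTER_CUBIC);d=cv2.resize(t["frame"][225:305,360:430,::-1],(326,373),interpolation=cv2.INTER_CUBIC)
cv2.imwrite("pics/w2c.png",a);cv2.imwrite("pics/st2.png",np.hstack([b,d]))
```

```text
[0.52278146 0.07956346 0.03930031]
False 5.0583 [0.52387856 0.07960756 0.00421419] 0.06199182962875267 [0.28504185 0.0549629  0.45966525] 0.0
[0.52371178 0.07961433 0.0040875 ] 0.06175020760013361 [-0.15790055 -0.1272217  -0.10206639] 0.0
```

View pics/w2c.png

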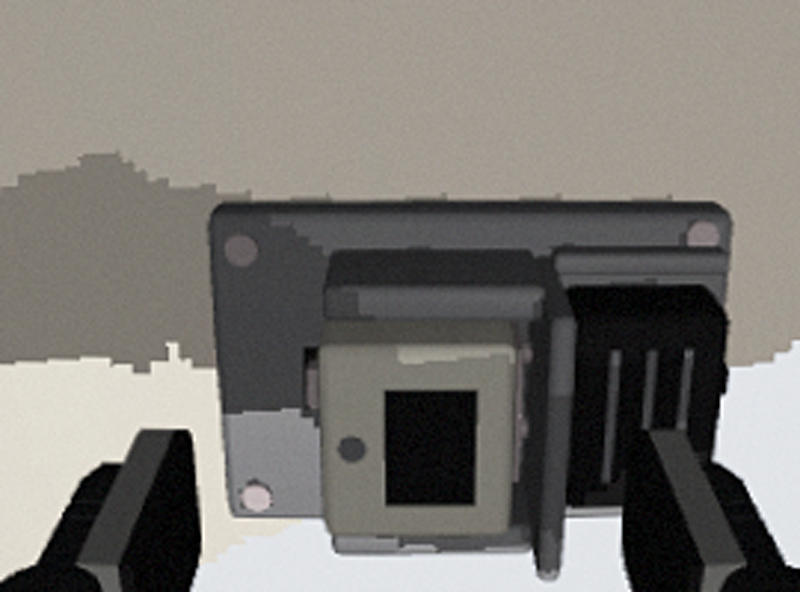

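View pics/st2.png

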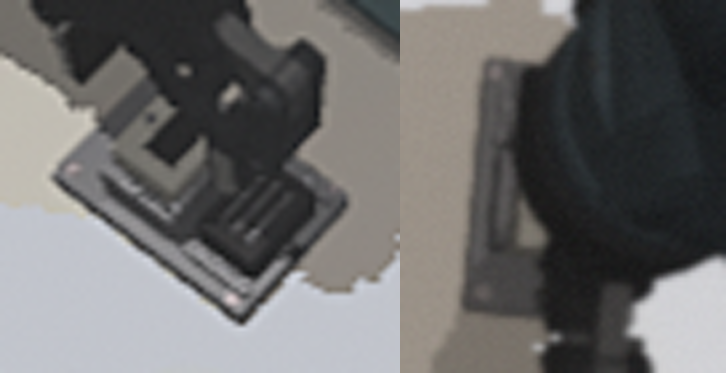

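Run:
```python
from h import *; from plant import *
s=read_state(); c=np.load("pics/w2.npz")
Rt=Ro.from_quat(s["tool_rot"]).as_matrix(); H=c["hand_eye"]
def wp(X):
    T=(np.array(X)-s["position"])@Rt; C=(T-H[:3,3])@H[:3,:3]
    r=np.hypot(C[:,0],C[:,1]); th=np.arctan2(r,C[:,2]); return C[:,:2]/r[:,None]*th[:,None]*c["mtx"][0,0]+c["mtx"][:2,2]
print(s["position"],s["tool_rot"],quat())
for b in (0,6,13,20,30):   # pad inner corners of the tips, b mm behind TCP
    T=np.array([[sx*.011,sy*.031,-b/1e3] for sy in(-1,1) for sx in (1,-1)])
    print(b,((wp(T@Rt.T+s["position"])-[180,150])*800/270).round().tolist())
print(((wp([dock(*(np.array(p)/1e3)) for p in ([24,18,26],[50,18,26],[24,-18,26],[50,-18,26])]+[dock(*p) for p in P])-[180,150])*800/270).round().tolist())
```

```text
[0.52365343 0.07961287 0.00402273] [7.40662458e-01 6.71877313e-01 1.19478552e-05 1.26688658e-05] [0.74065732 0.67188297 0.         0.        ]
0 [[238.0, 310.0], [245.0, 421.0], [588.0, 310.0], [581.0, 421.0]]
6 [[233.0, 323.0], [241.0, 436.0], [594.0, 322.0], [586.0, 436.0]]
13 [[227.0, 338.0], [235.0, 455.0], [600.0, 338.0], [592.0, 455.0]]
20 [[220.0, 355.0], [229.0, 475.0], [607.0, 355.0], [598.0, 474.0]]
30 [[210.0, 381.0], [220.0, 505.0], [618.0, 381.0], [607.0, 505.0]]
[[583.0, 319.0], [742.0, 317.0], [570.0, 516.0], [718.0, 511.0], [212.0, 217.0], [234.0, 525.0], [710.0, 521.0], [745.0, 217.0], [328.0, 351.0], [335.0, 545.0], [532.0, 350.0], [523.0, 545.0]]
```

Run:
```python
from h import *
c=np.load("pics/side0.npz"); print("cam",-c["R"].T@c["t"])
for y in (-.011,0,.011):
  for z in (0.012,.026,.04,.055):
    v=proj(c,np.array([dock(.030,y,z),dock(.0445,y,z)])); print(y,z,((v-[230,270])*[400/75,373/70]).round().tolist())
```

```text
cam [ 0.84752595 -0.22317448  0.87512757]
-0.011 0.012 [[224.0, 235.0], [255.0, 259.0]]
-0.011 0.026 [[221.0, 218.0], [252.0, 242.0]]
-0.011 0.04 [[217.0, 201.0], [250.0, 225.0]]
-0.011 0.055 [[214.0, 181.0], [246.0, 205.0]]
0 0.012 [[245.0, 213.0], [276.0, 236.0]]
0 0.026 [[242.0, 196.0], [273.0, 219.0]]
0 0.04 [[239.0, 178.0], [271.0, 201.0]]
0 0.055 [[235.0, 158.0], [268.0, 182.0]]
0.011 0.012 [[265.0, 191.0], [296.0, 214.0]]
0.011 0.026 [[262.0, 173.0], [294.0, 196.0]]
0.011 0.04 [[259.0, 155.0], [291.0, 179.0]]
0.011 0.055 [[256.0, 135.0], [289.0, 159.0]]
```

Run:
```python
from h import *
c=np.load("pics/w2.npz");H=c["hand_eye"]
def ray(u):
    d=(np.array(u)*270/800+[180,150]-c["mtx"][:2,2]); r=np.hypot(*d); th=r/c["mtx"][0,0]
    return H[:3,:3]@np.r_[d/r*np.sin(th),np.cos(th)]
for u in [(190,430),(650,430),(200,530),(622,530),(135,430),(690,430),(622,437)]:
    r=ray(u); o=H[:3,3]
    print(u,[ (b,((o+r*((-b/1e3-o[2])/r[2]))[:2]*1e3).round(1).tolist()) for b in (0,7,13,25,40)])
```

```text
(190, 430) [(0, [-13.0, -41.5]), (7, [-9.4, -40.0]), (13, [-6.3, -38.6]), (25, [-0.0, -35.9]), (40, [7.7, -32.5])]
(650, 430) [(0, [-13.2, 44.2]), (7, [-9.5, 42.5]), (13, [-6.4, 41.0]), (25, [-0.2, 38.0]), (40, [7.6, 34.3])]
(200, 530) [(0, [-35.1, -41.5]), (7, [-30.6, -39.9]), (13, [-26.8, -38.6]), (25, [-19.1, -35.8]), (40, [-9.5, -32.4])]
(622, 530) [(0, [-35.2, 40.7]), (7, [-30.7, 39.1]), (13, [-26.8, 37.7]), (25, [-19.2, 35.0]), (40, [-9.5, 31.6])]
(135, 430) [(0, [-13.3, -52.2]), (7, [-9.6, -50.2]), (13, [-6.5, -48.5]), (25, [-0.3, -45.1]), (40, [7.5, -40.8])]
(690, 430) [(0, [-13.4, 52.0]), (7, [-9.7, 50.0]), (13, [-6.6, 48.2]), (25, [-0.4, 44.7]), (40, [7.4, 40.4])]
(622, 437) [(0, [-14.5, 39.0]), (7, [-10.8, 37.4]), (13, [-7.7, 36.1]), (25, [-1.3, 33.5]), (40, [6.5, 30.2])]
```

Run:
```python
import cv2
a=cv2.imread("pics/w2c.png"); 
b=a[400:592,0:800]; b=cv2.convertScaleAbs(b,alpha=2.5,beta=30)
d=cv2.imread("pics/st2.png")[0:340,0:400]; d=cv2.convertScaleAbs(cv2.resize(d,None,fx=1.15,fy=1.15),alpha=2.2,beta=20)
o=cv2.copyMakeBorder(d,0,0,0,800-d.shape[1],cv2.BORDER_CONSTANT)
cv2.imwrite("pics/z.png",cv2.vconcat([b,o]))
```

```text
(no output)
```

View pics/z.png

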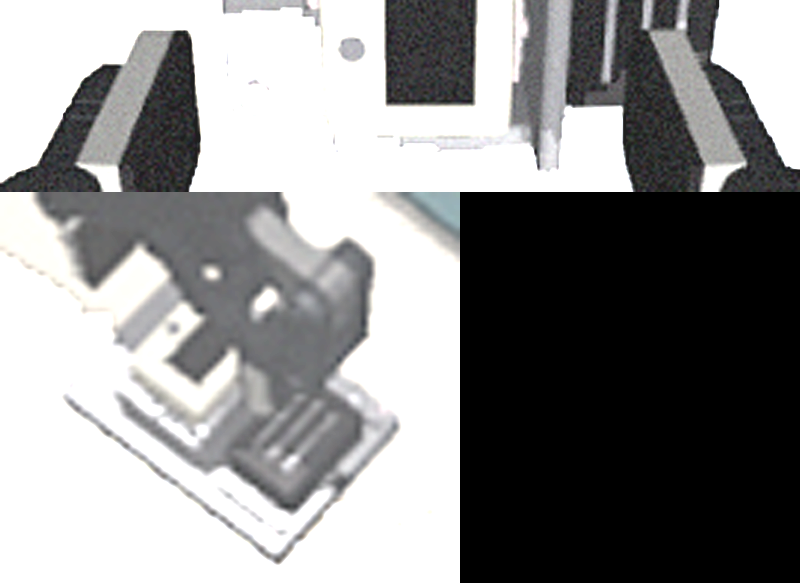

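Both views agree that at this opening the fingertips stand about 40 mm behind the TCP: pads at y ±32, tips at about z 45 mm. That is why nothing was touched. I'll carry on down with a force stop.

Run:
```python
from h import *; from plant import *; import cv2
x=-.0014
p=lambda r:(lambda s:print(r,round(s["clock"],2),s["position"].round(4) if hasattr(s["position"],'round') else s["position"],round(s["width"],4),np.round(s["ft_force"],1),s["finger_force"]))(read_state())
try:
    r=movel(dock(x,0,-.008),rate=.04,f_stop=6);p(r)
    if not r: r=movel(dock(x,0,-.028),rate=.025,f_stop=12);p(r)
except Exception as e: print(repr(e))
hold(.2);p("h")
c=camera("wrist");s2=camera("side");np.savez("pics/w3.npz",**c)
a=cv2.resize(c["frame"][150:350,180:450,::-1],(530,392),interpolation=cv2.INTER_CUBIC)
b=cv2.resize(s2["frame"][270:340,230:305,::-1],(270,252),interpolation=cv2.INTER_CUBIC)
o=np.zeros((392,800,3),np.uint8);o[:,:530]=a;o[:252,530:]=b
cv2.imwrite("pics/w3c.png",cv2.convertScaleAbs(o,alpha=1.5,beta=10))
```

```text
False 5.96 [ 0.5241  0.0795 -0.0085] 0.0619 [ 0.4 -0.   0.1] 0.0
True 6.68 [ 0.5249  0.0795 -0.0261] 0.062 [-2.   0.4  5.5] 4.9357088570832275
h 6.88 [ 0.5249  0.0795 -0.0261] 0.0622 [-2.1  0.2  5.6] 5.157273757795338
```

View pics/w3c.png

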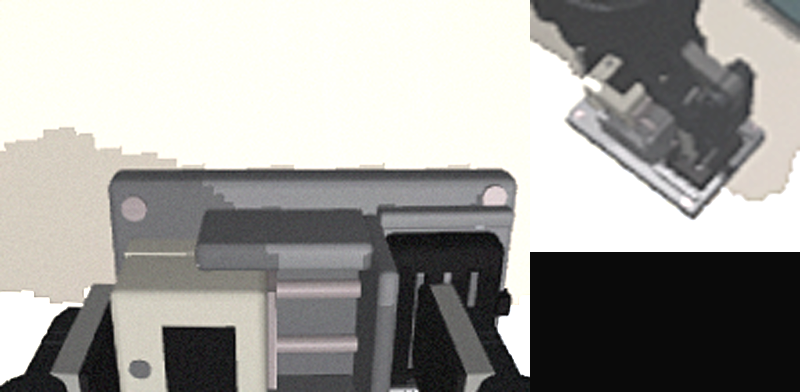

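The module has popped and rests on the front finger. The impact triggered the stop, so I'll press the key on to its end stop and then measure the pop-out.

```bash
cat > m.py <<'E'
from h import *
def pt(c,s,u,z):
    H=c["hand_eye"]; d=np.array(u)-c["mtx"][:2,2]; r=np.hypot(*d); th=r/c["mtx"][0,0]
    R=Ro.from_quat(s["tool_rot"]).as_matrix(); v=R@H[:3,:3]@np.r_[d/r*np.sin(th),np.cos(th)]; o=R@H[:3,3]+s["position"]
    X=o+v*(z-o[2])/v[2]; a=X[:2]-D; return (np.array([[np.cos(YAW),np.sin(YAW)],[-np.sin(YAW),np.cos(YAW)]])@a*1e3).round(1)
E
python3 - <<'E'
from m import *; from plant import *; import cv2
p=lambda r:(lambda s:print(r,round(s["clock"],2),np.round(s["position"],4),round(s["width"],4),np.round(s["ft_force"],1),s["finger_force"]))(read_state())
s=read_state();c=np.load("pics/w3.npz")
f=lambda u:np.array(u)*270/530+[180,150]
for n,u,z in (("front",(111,292),.036),("back",(267,292),.036),("baseF",(110,175),.010),("baseB",(516,175),.010),("wall",(398,280),.040)): print(n,pt(c,s,f(u),z))
q=s["position"]
r=movel([q[0],q[1],q[2]-.004],rate=.008,f_stop=7);p(r);hold(.3);p("h")
s=read_state();c=camera("wrist");np.savez("pics/w4.npz",**c)
cv2.imwrite("pics/w4c.png",cv2.convertScaleAbs(cv2.resize(c["frame"][190:370,180:450,::-1],(800,533),interpolation=cv2.INTER_CUBIC),alpha=1.5,beta=10))
E
```

```text
front [-31.6  17.7]
back [-2.6 18. ]
baseF [-36.1  31.8]
baseB [51.3 31.7]
wall [20.5 22.3]
True 7.22 [ 0.5249  0.0795 -0.0261] 0.0624 [-2.3  0.2  5.2] 4.791272449947428
h 7.53 [ 0.5249  0.0795 -0.0262] 0.0624 [-2.8  0.2  5.8] 4.948406284383964
```

View pics/w4c.png

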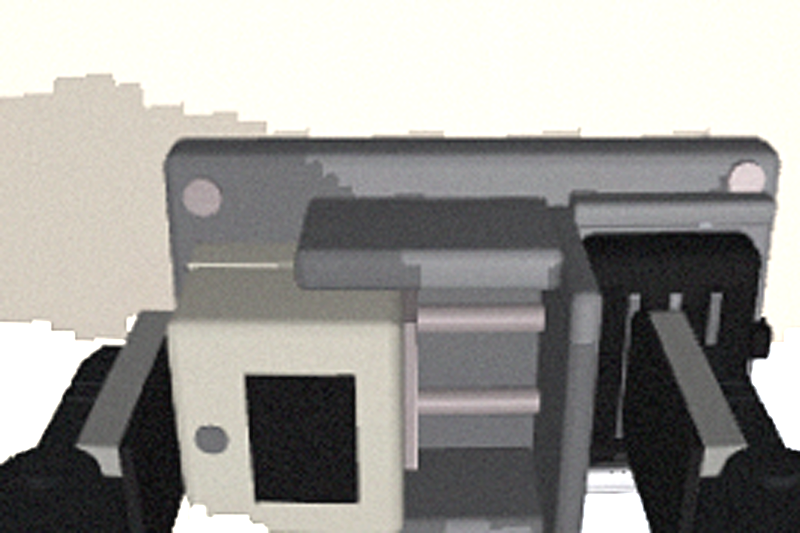

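Measured front edge −31.6 mm and back edge −2.6 mm, so it is about 17 mm out and level. The key is at its end stop. I'll press slightly firmer for margin, check that it holds, and hand in.

Run:
```python
from m import *; from plant import *
p=lambda r:(lambda s:print(r,round(s["clock"],2),np.round(s["position"],4),round(s["width"],4),np.round(s["ft_force"],1),s["finger_force"]))(read_state())
q=read_state()["position"]
movel([q[0],q[1],q[2]-.0015],rate=.006);p("press");hold(.6);p("h")
s=read_state();c=camera("wrist");np.savez("pics/w5.npz",**c)
d=np.abs(c["frame"].astype(int)-np.load("pics/w4.npz")["frame"]).max(2)[190:320,200:440]; print("changed px",(d>60).sum())
```

```text
press 7.92 [ 0.525   0.0795 -0.0264] 0.062 [-5.7 -0.1 13.7] 8.881004985887557
h 8.52 [ 0.525   0.0795 -0.0264] 0.0619 [-5.2 -1.6 13.6] 8.852937498595566
changed px 13
```

```bash
python3 -c "
from plant import *
job_done(); print(read_state()['clock'])"
```

```text
the job is handed in; nothing more can be done
the job is handed in; nothing more can be done
```

I handed the job in at about 8.5 s: the eject key is held at its end stop with about 14 N, and the module is about 17 mm out, level on the dock and pressing against the front finger.

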